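# Hold the sprung tongs open to the gauge mark over the bowl

## Robot

A 6-joint arm with a two-finger parallel gripper is mounted at the origin on a cart in front of the work surface, level with it; the furniture and walls round the work are solid. World frame = base frame: x ahead of the robot, y to its left, z up, the work surface at z = 0. Lengths are in m, angles in rad, forces in N, time in s.
With the tool pointing down it reaches from about 0.3 to 0.75 m from the base axis. Payload 8.5 kg.
Tool frame: the origin (TCP) lies at the very end of the fingers, on their centre line; the grasp point (between the pads) lies 19 mm behind it; z points along the fingers, y is the line along which they close (so a half turn about z gives the same grasp; the last joint's range is limited). The gripper opens to 85 mm and grips with 20 to 120 N. Pads are 22 mm wide; open, the fingers measure 114 mm over their backs; the gripper's body (76 mm by 85 mm) begins 54 mm behind the grasp point. The pads swing forward as they close: fully open they stand 13 mm farther back than shut.
Start: joints at [0.92, 0.381, 1.297, -0, 1.464, -0.215], TCP at [0.232, 0.499, 0.231] pointing down, gripper open.
Joint ranges: [-3.11, 3.11], [-0.89, 2.33], [0.22, 2.48], [-1.42, 4.56], [0.17, 2.85], [-2.88, 2.88]. Speed limits (rad/s): [2.39, 2.39, 3.14, 3.14, 3.14, 3.14].

## Interface

Orientations are given as [roll, pitch, yaw] about the fixed x, y, z axes, in that order (R = Rz(yaw) Ry(pitch) Rx(roll)).
In Python, from workcell import manip gives the robot as it stands.
- The arm moves only by the tool send_rows, never from a script. Its argument "motion" is a list of rows, each a list of 7 numbers: the shift along the world's x, y, z in mm, then the turn, a rotation vector about the world's x, y, z in degrees, then the opening, from -1 (shut) to 1 (fully open). A call has 1 to 20 rows; each row shifts and turns the commanded pose from where the row before left it; what a row does not reach is not made up. A row lasts 1/12 s, in which the tool goes at most 41.7 mm and 7.16 degrees, less where a joint would pass 70% of its speed; a pose out of reach is approached as far as the arm can. A call is refused whole if a number of a shift passes 41.7 or a number of a turn 7.16, either way. A call with a gripper value outside its range is refused whole. The fingers move at their own pace and stop on an object; the grip force is fixed at half the most. Time passes only in rows, so rows that do not move let the fingers close. It gives the time, the measured TCP pose, the force, the opening and the grip force at its end, in the units of the state.
- manip.sense(): the state, without advancing time (a new reading comes with each control period).
- manip.get_image(name): name is "side" or "top" or "wrist"; returns the picture (384x512x3 uint8, red, green, blue); there is no depth.
- manip.camera_info(name): a dict with "fov_y" (degrees; the focal length in pixels is half the picture's height over the tangent of half this angle, whatever the lens; pixels are square), "cx", "cy" (the principal point, pixels), "extrinsics" (4x4, takes a point from world to camera coordinates). Camera axes: x right, y up, looking along -z (the intrinsics and any distortion apply to the point x, -y, -z); pixel columns grow to the right and rows downward; lengths in m; the calibration is good to about 2 mm. The wrist camera is an equidistant fisheye: a pixel r from the principal point sees the ray r / f radians off the axis. A picture is of the moment at which its call begins: read the wrist's pose just before it. camera_info takes no time and is no camera call; for the wrist camera it gives the pose at the moment of the call.
- manip.finish_job(): hands the job in; it is judged then, once.
Trained networks look in the newest picture that a camera, given by its name, has taken for a name from the list of things; names that differ only in an ending like _2 or _b are one class to them, and where a whole thing is asked for, a point or a joint stands for the part that bears it (a point fixed in the world has none). Each returns a list of dicts, best first, with "p" (0 to 1); they miss things now and then, are a little off and sometimes report something else, mostly with a low value. They report only what shows in the picture. A call takes as long as a camera call. They do not tell look-alikes from the thing itself.
- manip.spot_in(camera, target): "rect" ([left, top, right, bottom] in pixels, round what is visible of it).
- manip.masks_of(camera, target): "region" (384x512 bool, what is visible of it) and "rect" ([left, top, right, bottom] in pixels, round what is visible of it).
- manip.spot_point(camera, target): "point" ([column, row] in pixels: a listed point, or the origin of a listed thing).
The state is a dict: "time": time; "q": joint angles; "joint_velocities": joint speeds; "joint_torque": joint torques, N m; "tool_pos": TCP position; "orientation": TCP orientation; "ft_force": force on the tool from outside, world axes, zero at the start; "torque": the same for the moment, N m; "opening": finger opening in m; "finger_force": force on a finger pad.
Only numpy, scipy, OpenCV 4.12 (cv2) and the standard library are available. Lean on these libraries where they do the work, as an engineer would, in place of code of your own. Each camera call takes 0.05 s, during which the arm holds its last target. There are 200 camera calls.

## Task

Pick up the sprung kitchen tongs by their blue grip pads and hold them level, with both tips a few centimetres above the rim of the nearer white bowl and over its middle, squeezed so that the red needle of their gauge stands on the green marker, so that I can lay a sprig of herbs between the tips. Hold that gap steady for a few seconds and finish while still holding: put nothing down and do not let go. On the way never pinch the tips shut, and do not shift the bowl or the other things on the worktop.

Things in the scene. Friction and masses are not known exactly. Their poses are not given: they have to be found in the camera images.
- tongs: Sprung steel tongs, about 95 g, lying with strips on edge, so they close in the horizontal plane. Origin on the underside midway between the blue grip pads, within 10 mm of the balance point; x along the centre line to the tips (83 mm ahead; spring bow ends 96 mm behind), y to the left arm, z up. The left arm belongs to this body; the right arm turns about a pivot at x = -80 mm.
- grip (a point): Middle between the two blue grip pads, 13 mm above the underside: grip here, squeezing along y. Each pad is 41 mm long and 26 mm high. Width over the pads' outer faces: 49 mm open, less 80 mm per rad of tongs_arm (38 mm at 0.14, 30 mm at 0.24). The spring pushes each pad back with 6 N when open, about 11 N at 0.24 rad.
- gauge (a point): Middle of the black gauge arc that lies flat across the arms, x = 40 to 65 mm of the tongs, 26 to 34 mm high: keep fingers off it. As a hand squeezes, both arms turn in equally: the left arm (and with it the tongs' x axis) turns clockwise from above by half of tongs_arm, and the point midway between the tips stays on the hand's centre line.
- tongs_arm (a joint): How far the tongs are squeezed, rad: 0 fully open (53 mm between the tips), growing as they close, 0.33 shut. Springs back to 0 when let go. The tips come together by about 165 mm per rad. The red needle rides on this arm.
- tongs_mark (a joint): Where the green gauge marker is set, rad, on the same scale as tongs_arm: the needle is at the middle of the marker when tongs_arm equals this value (it differs each time, 0.14 to 0.24). The marker is 8 mm wide, 132 mm from the pivot, so its edges lie 0.03 rad to either side.
- tip_left (a point): Inner face of the left tip, 3 mm from its end, 13 mm above the underside of the tongs.
- tip_right (a point): Inner face of the right tip, likewise; level with the left tip.
- needle (a point): Point of the red needle over the gauge arc, on the right arm.
- mark (a point): Middle of the green marker on the gauge arc, at the same height and radius as the needle's point: the two points coincide when the gap is right.
- bowl: The nearer of two white round bowls (another stands farther back, beside the board), 135 mm across, 60 mm high, standing loose on the worktop; origin at the centre of its underside, z up.
- garlic: Garlic bulb, 53 mm across and 53 mm high, between the places of the tongs and the bowl: a bystander; origin at its underside.
- glass: Empty drinking glass, 81 mm across, 92 mm high: a bystander; origin at its underside.
- mill: Small grey-topped mill, 44 mm across, 90 mm high: a bystander; origin at its underside.
- spice_jar: Spice jar with a red cap, 45 mm across, 106 mm high: a bystander; origin at its underside.
- tomato: Red tomato, 75 mm across, 79 mm high: a bystander beyond the work; origin at its underside.
There are look-alikes about, which are no part of the job. Of the things that look like the tongs, the larger one is meant.

How it is judged:
By the outcome, as a careful person would: the job done as asked, in the order asked, and still so for the second after the job is handed in, while the arm keeps its last pose, push and grip.
It also fails if it takes over 38 s, if anything falls off the work surface, if the arm or the gripper's body presses on something with over 40 N, if the wrist force passes 120 N, or if a joint passes its speed limit or range.

## Working session

There is one attempt and no reset: what is moved stays moved. The work goes in short steps, Python scripts to look and compute and a tool call to move; the robot and the scene stay as the last step left them, time stands still between calls to the robot, and variables do not carry over. Pictures are saved under pics/ and viewed, at most 10 in all, crops included, and the job is handed in when it is done.

Besides the shell and the picture viewer there is one more tool, called after ">>>" in YAML: its name, and indented under it one key for each argument. send_rows: Moves the arm, as the interface text tells. Its arguments: {"type":"object","properties":{"motion":{"type":"array","items":{"type":"array","items":{"type":"number"}}}},"required":["motion"]}

```bash
mkdir -p pics; cat > h.py <<'E'
import numpy as np, cv2
from workcell import manip
def ray(cam,px,info=None):
    c=info or manip.camera_info(cam); E=np.array(c["extrinsics"]); f=192/np.tan(np.radians(c["fov_y"])/2)
    u=(px[0]-c["cx"]); v=(px[1]-c["cy"])
    if cam=="wrist":
        r=np.hypot(u,v); t=r/f; s=np.sin(t)/max(r,1e-9); d=np.array([u*s,-v*s,-np.cos(t)])
    else: d=np.array([u/f,-v/f,-1])
    R=E[:3,:3]; o=-R.T@E[:3,3]; d=R.T@d
    return o,d/np.linalg.norm(d)
def atz(cam,px,z,info=None):
    o,d=ray(cam,px,info); return o+d*(z-o[2])/d[2]
def tri(rs):
    A=sum(np.eye(3)-np.outer(d,d) for o,d in rs); b=sum((np.eye(3)-np.outer(d,d))@o for o,d in rs)
    p=np.linalg.solve(A,b); return p,[np.linalg.norm(np.cross(p-o,d)) for o,d in rs]
def shot(cam,name=None):
    i=manip.camera_info(cam); im=manip.get_image(cam)
    if name: cv2.imwrite("pics/%s.png"%name,im[:,:,::-1])
    return im,i
E
python3 - <<'E'
from h import *
np.set_printoptions(precision=3,suppress=True)
ims=[]
for c in ("top","side"):
    im,i=shot(c); ims.append(im)
    o,d=ray(c,(256,192)); print(c,i["fov_y"],o,d)
    for t in ("tongs","bowl","garlic","glass","mill","spice_jar","tomato"):
        print(t,[(np.round(r["rect"]),round(r["p"],2)) for r in manip.spot_in(c,t)[:3]])
    for t in ("grip","tip_left","tip_right","needle","mark","gauge","tongs","bowl","garlic"):
        print(t,[(np.round(r["point"],1),round(r["p"],2),) for r in manip.spot_point(c,t)[:3]])
cv2.imwrite("pics/a.png",cv2.resize(ims[0],(800,600))[:,:,::-1])
cv2.imwrite("pics/b.png",cv2.resize(ims[1],(800,600))[:,:,::-1])
print(manip.sense())
E
```

```text
top 54.00557705413391 [ 0.473 -0.188  1.209] [ 0.028 -0.012 -1.   ]
tongs [(array([368., 247., 398., 273.]), 0.79), (array([265., 159., 281., 171.]), 0.55)]
bowl [(array([124., 141., 168., 187.]), 0.96)]
garlic [(array([207., 201., 221., 214.]), 0.67), (array([121., 108., 138., 136.]), 0.38)]
glass [(array([329., 152., 359., 177.]), 0.59)]
mill [(array([306., 131., 324., 144.]), 0.45)]
spice_jar [(array([280., 108., 297., 128.]), 0.71)]
tomato [(array([118., 107., 142., 136.]), 0.96)]
grip [(array([267.6, 179.4]), 0.82), (array([385.4, 253.3]), 0.57)]
tip_left [(array([372.3, 265.4]), 0.72), (array([265.8, 151.3]), 0.62)]
tip_right [(array([363.4, 258.9]), 0.42)]
needle [(array([278.2, 164.1]), 0.62), (array([338.5, 164.9]), 0.62), (array([369. , 258.5]), 0.51)]
mark []
gauge [(array([374.8, 257.6]), 0.53), (array([269.8, 160.5]), 0.52)]
tongs [(array([267.2, 178.4]), 0.84), (array([381.7, 256.4]), 0.66)]
bowl [(array([146.8, 165.4]), 0.74), (array([266.4, 178.5]), 0.61)]
garlic [(array([213.1, 204.7]), 0.63), (array([285.5, 122.3]), 0.32)]
side 47.98773611198567 [0.418 0.83  0.823] 
[... 738 characters left out ...]
5, 187.3]), 0.53)]
mark []
gauge [(array([340.7, 150.5]), 0.77), (array([247.2, 191.8]), 0.68)]
tongs [(array([265.9, 202.9]), 0.91), (array([336. , 152.9]), 0.74)]
bowl [(array([225.5, 289.8]), 0.87)]
garlic [(array([285. , 243.3]), 0.6)]
{'time': 1.7, 'q': array([ 0.92 ,  0.381,  1.297,  0.   ,  1.464, -0.215]), 'joint_velocities': array([ 0.   ,  0.001, -0.   ,  0.   ,  0.   ,  0.   ]), 'joint_torque': array([ -0.   , -44.831, -23.147,  -0.   ,   0.   ,  -0.   ]), 'tool_pos': array([0.232, 0.499, 0.231]), 'orientation': array([-3.142, -0.   ,  2.706]), 'ft_force': array([-0.333, -0.071, -0.405]), 'torque': array([ 0.004,  0.02 , -0.002]), 'finger_force': 0.0, 'opening': 0.085114723534859}
```

View pics/a.png

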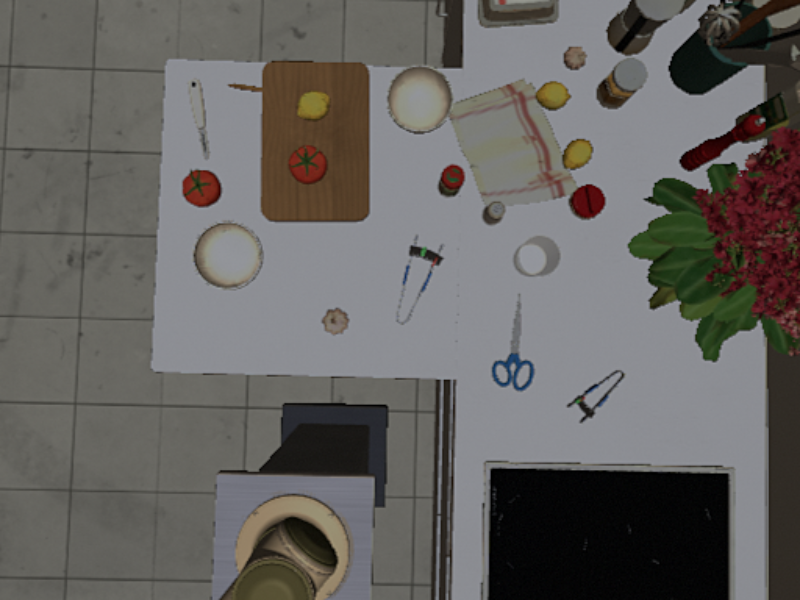

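View pics/b.png

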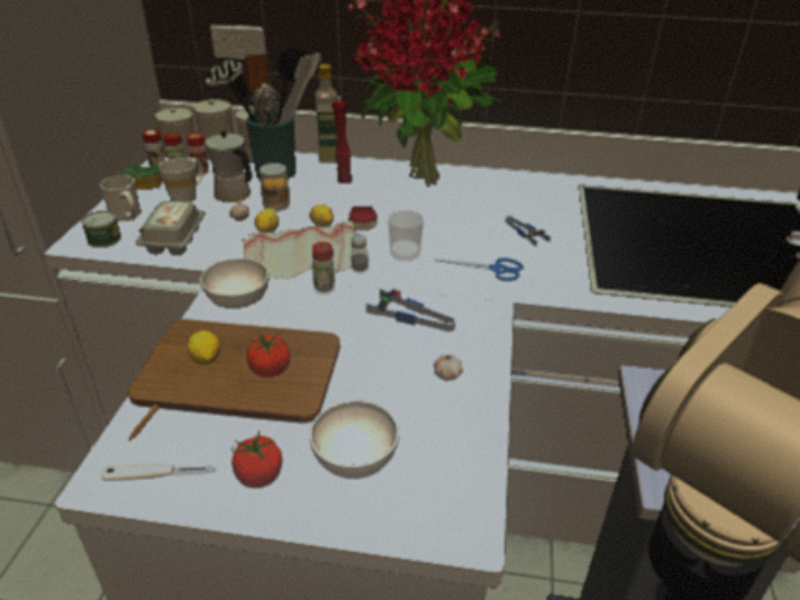

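The top view (800 px wide) shows the larger tongs at about (420, 280), tips pointing ahead. The near bowl is at (228, 255), the garlic at (335, 320), and the smaller look-alike at (597, 395). In the side view the tongs are at (410, 310), the bowl at (353, 438) and the garlic at (448, 366).

```bash
python3 - <<'E'
from h import *
np.set_printoptions(precision=4,suppress=True)
P=dict(grip=((267.6,179.4),(261.8,199.3)),tipL=((265.8,151.3),(235.2,196.3)),gauge=((269.8,160.5),(247.2,191.8)),tongs=((267.2,178.4),(265.9,202.9)),bowl=((146.8,165.4),(225.5,289.8)),garlic=((213.1,204.7),(285,243.3)))
for k,(a,b) in P.items(): print(k,*tri([ray("top",a),ray("side",b)]))
print("bowl rim top",atz("top",(146,164),.06),"side",atz("side",(225.5,272),.06))
# rect centres at heights
for n,r,s,h in (("glass",(329,152,359,177),(249,135,270,169),.092),("mill",(306,131,324,144),(223,148,235,176),.09),("jar",(280,108,297,128),(202,157,212,188),.106)):
    print(n,tri([ray("top",((r[0]+r[2])/2,(r[1]+r[3])/2)),ray("side",((s[0]+s[2])/2,(s[1]+s[3])/2))]))
print("tongs bow end/tips top img", atz("top",(403/1.5625,322/1.5625),.013),atz("top",(416/1.5625,237/1.5625),.013),atz("top",(443/1.5625,245/1.5625),.013))
E
```

```text
grip [ 0.5512 -0.2384  0.0067] [np.float64(0.003282861379099042), np.float64(0.003282861379099079)]
tipL [ 0.6374 -0.2303  0.0136] [np.float64(0.00022110725045520623), np.float64(0.00022110725045520208)]
gauge [ 0.6042 -0.2435  0.0262] [np.float64(0.0023900172323958755), np.float64(0.002390017232395981)]
tongs [ 0.5465 -0.2381 -0.0055] [np.float64(0.005356745175223043), np.float64(0.0053567451752227335)]
bowl [0.5844 0.1457 0.0148] [np.float64(0.0031387239914539046), np.float64(0.0031387239914538664)]
garlic [ 0.4629 -0.0659 -0.0075] [np.float64(0.0004020159671731672), np.float64(0.0004020159671732658)]
bowl rim top [0.5814 0.1352 0.06  ] side [0.5896 0.1303 0.06  ]
glass (array([ 0.5989, -0.4768,  0.0336]), [np.float64(0.0009045546505748438), np.float64(0.0009045546505749761)])
mill (array([ 0.685 , -0.3823,  0.0399]), [np.float64(0.0034552263297703716), np.float64(0.003455226329770326)])
jar (array([ 0.7412, -0.2972,  0.0466]), [np.float64(0.0019496753253094728), np.float64(0.0019496753253094845)])
tongs bow end/tips top img [ 0.462  -0.2098  0.013 ] [ 0.6361 -0.2318  0.013 ] [ 0.6212 -0.2874  0.013 ]
```

```bash
python3 - <<'E'
from h import *
from scipy.spatial.transform import Rotation as Ro
s=manip.sense(); R=Ro.from_euler("xyz",s["orientation"]).as_matrix()
i=manip.camera_info("wrist"); E=np.array(i["extrinsics"]); o=-E[:3,:3].T@E[:3,3]
print(i["fov_y"],"cam in tool",R.T@(o-s["tool_pos"]),"look",R.T@E[:3,:3].T@[0,0,-1],"up",R.T@E[:3,:3].T@[0,1,0])
E
```

```text
65.70646984690485 cam in tool [ 0.06676357  0.00101695 -0.1435328 ] look [-2.68726734e-01  6.97226017e-04  9.63216204e-01] up [9.63216450e-01 3.13831075e-04 2.68726576e-01]
```

>>> send_rows:
  motion:
    - [13.3,-30.7,-2.5,0,0,-7.15,1]
    - [13.3,-30.7,-2.5,0,0,-7.15,1]
    - [13.3,-30.7,-2.5,0,0,-7.15,1]
    - [13.3,-30.7,-2.5,0,0,-7.15,1]
    - [13.3,-30.7,-2.5,0,0,-7.15,1]
    - [13.3,-30.7,-2.5,0,0,-7.15,1]
    - [13.3,-30.7,-2.5,0,0,-7.15,1]
    - [13.3,-30.7,-2.5,0,0,-7.15,1]
    - [13.3,-30.7,-2.5,0,0,-7.15,1]
    - [13.3,-30.7,-2.5,0,0,-7.15,1]
    - [13.3,-30.7,-2.5,0,0,-7.15,1]
    - [13.3,-30.7,-2.5,0,0,-7.15,1]
    - [13.3,-30.7,-2.5,0,0,-7.15,1]
    - [13.3,-30.7,-2.5,0,0,-7.15,1]
    - [13.3,-30.7,-2.5,0,0,-7.15,1]
    - [13.3,-30.7,-2.5,0,0,-7.15,1]
    - [13.3,-30.7,-2.5,0,0,-7.15,1]
    - [13.3,-30.7,-2.5,0,0,-7.15,1]
    - [13.3,-30.7,-2.5,0,0,-7.15,1]
    - [13.3,-30.7,-2.5,0,0,-7.15,1]

```text
time: 3.37
tool_pos: [0.4986, -0.1172, 0.1813]
orientation: [3.142, -0.0, 0.204]
ft_force: [0.3, 0.7, 0.8]
opening: 0.0855
finger_force: 0.0
```

>>> send_rows:
  motion:
    - [13.3,-30.7,-2.5,0,0,-7.15,1]
    - [13.3,-30.7,-2.5,0,0,-7.15,1]
    - [13.3,-30.7,-2.5,0,0,-7.15,1]
    - [13.3,-30.7,-2.5,0,0,-7.15,1]
    - [0,0,0,0,0,0,1]
    - [0,0,0,0,0,0,1]

```text
time: 3.87
tool_pos: [0.5514, -0.2395, 0.1705]
orientation: [-3.141, 0.001, -0.291]
ft_force: [-0.3, 0.3, -0.1]
opening: 0.0854
finger_force: 0.0
```

```bash
python3 - <<'E'
from h import *
np.set_printoptions(precision=4,suppress=True)
im,i=shot("wrist"); s=manip.sense(); print(s["time"],s["tool_pos"],s["orientation"],s["q"])
cv2.imwrite("pics/c.png",cv2.resize(im,(800,600))[:,:,::-1])
H=dict(grip=.013,tip_left=.013,tip_right=.013,needle=.032,mark=.032,gauge=.03,tongs=0)
for t,z in H.items():
    print(t,[(np.round(r["point"],1),round(r["p"],2),atz("wrist",r["point"],z,i)) for r in manip.spot_point("wrist",t)[:3]])
E
```

```text
3.9167 [ 0.5512 -0.2383  0.1709] [-3.1411  0.0009 -0.2888] [-0.6051  0.5157  1.2498  0.0002  1.377   1.2545]
grip []
tip_left [(array([496.9, 286.3]), 0.72, array([ 0.2738, -0.5702,  0.013 ]))]
tip_right [(array([274.7, 100.4]), 0.94, array([ 0.6243, -0.2825,  0.013 ])), (array([490.5, 273.4]), 0.79, array([ 0.3098, -0.5497,  0.013 ]))]
needle [(array([506. , 267.6]), 0.9, array([ 0.3239, -0.5664,  0.032 ])), (array([272.6, 128.6]), 0.6, array([ 0.5987, -0.2715,  0.032 ]))]
mark [(array([239.9, 130.9]), 0.7, array([ 0.6054, -0.2413,  0.032 ])), (array([503.3, 264.2]), 0.58, array([ 0.3336, -0.5586,  0.032 ])), (array([247.5, 132.1]), 0.49, array([ 0.6023, -0.2479,  0.032 ]))]
gauge [(array([245.9, 129.1]), 0.73, array([ 0.6053, -0.2472,  0.03  ])), (array([503. , 272.7]), 0.72, array([ 0.3148, -0.5628,  0.03  ]))]
tongs [(array([511. , 250.1]), 0.72, array([ 0.3222, -0.6093,  0.    ]))]
```

View pics/c.png

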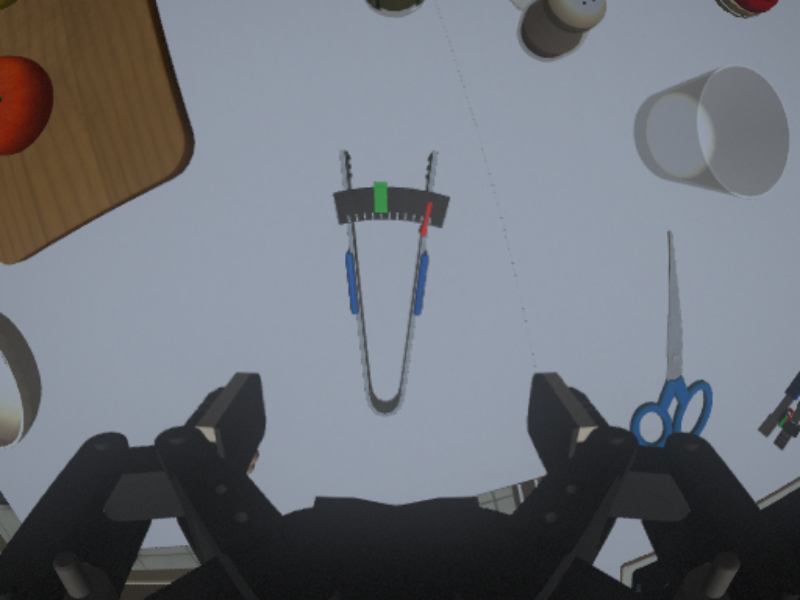

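The wrist view shows the tongs upright and centred. The blue pads are at (352, 283) and (421, 283), the bow end at (385, 412), the tips at (344, 153) and (433, 153), the green marker at (380, 197) and the needle at (428, 215).

```bash
python3 - <<'E'
from h import *
np.set_printoptions(precision=4,suppress=True)
im=cv2.imread("pics/c.png"); hsv=cv2.cvtColor(im,cv2.COLOR_BGR2HSV)
i=manip.camera_info("wrist"); k=1/1.5625
def comp(lo,hi,x0,x1,y0,y1,z):
    m=cv2.inRange(hsv,lo,hi)[y0:y1,x0:x1]; ys,xs=np.nonzero(m); p=((xs.mean()+x0)*k,(ys.mean()+y0)*k); return p,atz("wrist",p,z,i)
L=comp((100,120,50),(130,255,255),335,370,240,325,.02)[1]; Rr=comp((100,120,50),(130,255,255),400,440,240,325,.02)[1]
print("pads",L,Rr,(L+Rr)/2,np.linalg.norm(L-Rr))
g=comp((45,100,50),(80,255,255),360,400,170,225,.033); print("green",g)
r=comp((0,120,80),(8,255,255),400,450,190,245,.033); print("red",r)
bow=atz("wrist",(385*k,412*k),.013,i); tm=(atz("wrist",(344*k,153*k),.026,i)+atz("wrist",(433*k,153*k),.026,i))/2
ax=(tm-bow)[:2]; print("len",np.linalg.norm(ax),"yaw",np.arctan2(ax[1],ax[0])); ax/=np.linalg.norm(ax)
print("grip est",bow[:2]+ax*.096,tm[:2]-ax*.083,"bow",bow)
o,d=ray("top",(267.6,179.4)); # top vs wrist height of gauge mark
print("gauge height",tri([ray("top",(269.8,160.5)),ray("side",(247.2,191.8)),ray("wrist",(245.9,129.1),i)]))
print("padmid-h",tri([ray("top",(267.6,179.4)),ray("side",(261.8,199.3)),ray("wrist",((352+421)/2*k,283*k),i)]))
for pv in (bow[:2]+ax*.016,):
    a=[np.arctan2(*(q[1][:2]-pv)[::-1]) for q in (g,r)]; print("mark rad",a[0]-a[1],[np.linalg.norm(q[1][:2]-pv) for q in (g,r)])
E
```

```text
pads [ 0.5607 -0.2091  0.02  ] [ 0.547  -0.2521  0.02  ] [ 0.5538 -0.2306  0.02  ] 0.04511444241362266
green ((np.float64(243.20987146529563), np.float64(126.3761439588689)), array([ 0.6087, -0.2437,  0.033 ]))
red ((np.float64(272.745), np.float64(139.32)), array([ 0.589, -0.267,  0.033]))
len 0.18267184154680532 yaw -0.3071079185533486
grip est [ 0.5512 -0.2301] [ 0.5547 -0.2312] bow [ 0.4597 -0.2011  0.013 ]
gauge height (array([ 0.6047, -0.2443,  0.0254]), [np.float64(0.0023175638955965226), np.float64(0.0026292027439966436), np.float64(0.0008762784377139137)])
padmid-h (array([ 0.5512, -0.2341,  0.0105]), [np.float64(0.005592134044902031), np.float64(0.002769050337541153), np.float64(0.003995792202960588)])
mark rad 0.21654803346654306 [np.float64(0.13899246207593227), np.float64(0.12935002481554536)]
```

>>> send_rows:
  motion:
    - [2,7.5,0,0,0,-1,1]
    - [0,0,-35,0,0,0,1]
    - [0,0,-35,0,0,0,1]
    - [0,0,-35,0,0,0,0.8]
    - [0,0,-25,0,0,0,0.6]
    - [0,0,-15,0,0,0,0.5]
    - [0,0,0,0,0,0,0.4]
    - [0,0,0,0,0,0,0.4]

```text
time: 4.93
tool_pos: [0.5534, -0.2305, 0.0264]
orientation: [-3.141, 0.001, -0.306]
ft_force: [-0.3, -0.2, 0.4]
opening: 0.06
finger_force: 0.0
```

```bash
python3 - <<'E'
from h import *
im,i=shot("wrist"); s=manip.sense(); print(s["time"],s["tool_pos"],s["orientation"],s["opening"])
cv2.imwrite("pics/d.png",cv2.resize(im,(800,600),interpolation=cv2.INTER_CUBIC)[:,:,::-1])
E
```

```text
4.9833 [ 0.55389681 -0.23088934  0.02740263] [ 3.14117716e+00 -1.46380038e-03 -3.06331165e-01] 0.05959975473079789
```

View pics/d.png

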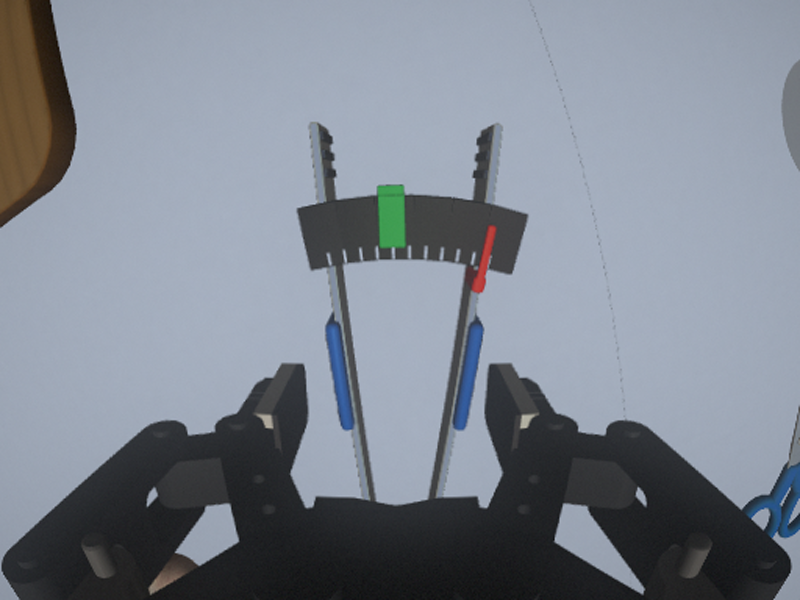

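The gauge now shows clearly: green marker at (391, 216), needle tip at (491, 229). The blue pads are at (340, 375) and (468, 375), between the fingers at 306 and 486, so they sit slightly right of centre.

```bash
python3 - <<'E'
from h import *
np.set_printoptions(precision=4,suppress=True)
i=manip.camera_info("wrist"); s=manip.sense(); k=1/1.5625; p=s["tool_pos"]; yaw=s["orientation"][2]; a=np.array([np.cos(yaw),np.sin(yaw)]); l=np.array([-a[1],a[0]])
def loc(u,v,z):
    q=atz("wrist",(u*k,v*k),z,i)-p; return np.array([q[:2]@a,q[:2]@l])*1000
for n,u,v,z in (("padLfront top",333,320,.026),("padRfront",476,320,.026),("padLback",347,430,.026),("padRback",460,430,.026),("tipL",315,124,.026),("tipR",497,124,.026)): print(n,loc(u,v,z))
def outline(n,pts,z): print(n,[loc(u,v,z) for u,v in pts])
for z in (.032,.034):
    outline("mark",[(391,186),(391,216),(391,247)],z); outline("needle",[(491,228),(479,290)],z)
E
```

```text
padLfront top [22.9755 21.6391]
padRfront [ 22.9535 -25.5628]
padLback [-18.864   18.6021]
padRback [-19.0062 -22.3284]
tipL [86.2757 25.9663]
tipR [ 86.5971 -30.5517]
mark [array([66.3944,  2.3739]), array([57.3911,  2.3856]), array([47.985 ,  2.4021])]
needle [array([ 54.0863, -27.9714]), array([ 34.6459, -24.9608])]
mark [array([66.4303,  2.3531]), array([57.5565,  2.3647]), array([48.2858,  2.3809])]
needle [array([ 54.2993, -27.5556]), array([ 35.1385, -24.5884])]
```

>>> send_rows:
  motion:
    - [1.3,-2.5,0,0,0,0,0.4]
    - [0,0,-10,0,0,0,0.4]
    - [0,0,-8,0,0,0,0.4]
    - [0,0,-5,0,0,0,0.4]
    - [0,0,0,0,0,0,0.3]
    - [0,0,0,0,0,0,0.2]
    - [0,0,0,0,0,0,0.1]
    - [0,0,0,0,0,0,0.0]
    - [0,0,0,0,0,0,-0.1]
    - [0,0,0,0,0,0,-0.1]
    - [0,0,0,0,0,0,-0.1]
    - [0,0,0,0,0,0,-0.1]

```text
time: 5.98
tool_pos: [0.5553, -0.2335, 0.0045]
orientation: [3.141, -0.002, -0.307]
ft_force: [-0.1, 0.9, 5.8]
opening: 0.0384
finger_force: 9.8
```

```bash
python3 - <<'E'
from h import *
im,i=shot("wrist"); s=manip.sense(); print(s["time"],s["tool_pos"],s["orientation"],s["opening"],s["finger_force"],s["ft_force"])
cv2.imwrite("pics/e.png",cv2.resize(im,(800,600),interpolation=cv2.INTER_CUBIC)[:,:,::-1])
E
```

```text
6.0333 [ 0.55530671 -0.23349833  0.00447235] [ 3.14113669e+00 -2.25118243e-03 -3.06615816e-01] 0.03882988979197772 9.769569486379623 [-0.02864151  1.13309882  7.34099367]
```

View pics/e.png

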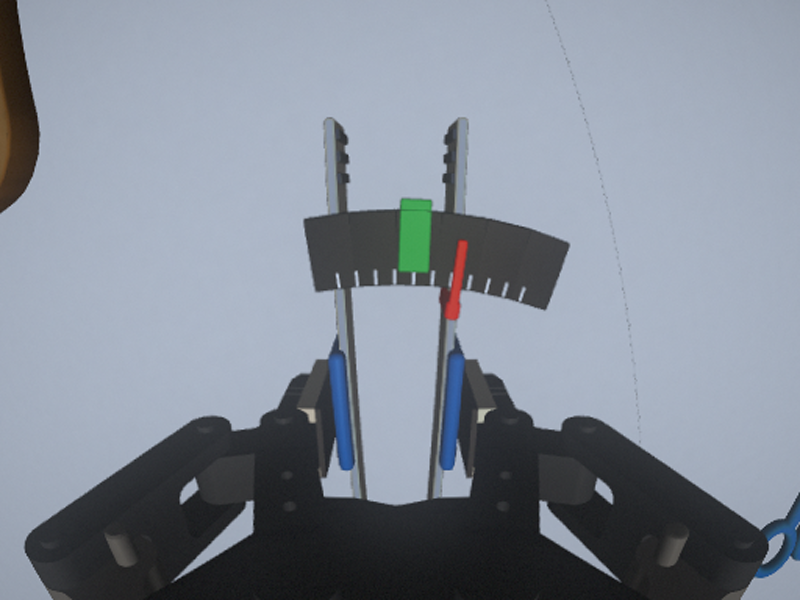

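The tongs are gripped evenly, with needle point at (462, 241) and marker at (415, 236). About 0.095 rad of squeeze remains, which puts the mark at roughly 0.225. I'll squeeze most of the way, then lift.

>>> send_rows:
  motion:
    - [0,0,1,0,0,0,-0.13]
    - [0,0,0,0,0,0,-0.17]
    - [0,0,0,0,0,0,-0.2]
    - [0,0,0,0,0,0,-0.23]
    - [0,0,0,0,0,0,-0.25]
    - [0,0,0,0,0,0,-0.25]
    - [0,0,5,0,0,0,-0.25]
    - [0,0,10,0,0,0,-0.25]
    - [0,0,15,0,0,0,-0.25]
    - [0,0,20,0,0,0,-0.25]
    - [0,0,20,0,0,0,-0.25]
    - [0,0,20,0,0,0,-0.25]
    - [0,0,20,0,0,0,-0.25]
    - [0,0,15,0,0,0,-0.25]
    - [0,0,8,0,0,0,-0.25]
    - [0,0,0,0,0,0,-0.25]
    - [0,0,0,0,0,0,-0.25]

```text
time: 7.45
tool_pos: [0.5544, -0.2331, 0.1371]
orientation: [-3.142, 0.0, -0.307]
ft_force: [-0.4, 0.1, -0.7]
opening: 0.032
finger_force: 10.1
```

```bash
python3 - <<'E'
from h import *
np.set_printoptions(precision=4,suppress=True)
im,i=shot("wrist"); s=manip.sense(); print(s["time"],s["tool_pos"],s["orientation"],s["opening"],s["finger_force"],s["ft_force"])
im2,_=shot("side")
cv2.imwrite("pics/f.png",np.hstack([cv2.resize(im[50:242,170:400],(460,384),interpolation=cv2.INTER_CUBIC),cv2.resize(im2[110:270,180:320],(336,384))])[:,:,::-1])
for c in("side",):
  for t in("tip_left","tip_right","grip"): print(c,t,[(np.round(r["point"],1),round(r["p"],2)) for r in manip.spot_point(c,t)[:2]])
print([(r["rect"],r["p"]) for r in manip.spot_in("wrist","bowl")])
E
```

```text
7.5 [ 0.5542 -0.233   0.1364] [-3.1411  0.0016 -0.3067] 0.03235368176096674 10.103136152029037 [ 0.078   1.189  -1.2499]
side tip_left [(array([239. , 157.4]), 0.98), (array([349.8, 150.7]), 0.67)]
side tip_right [(array([237.7, 153.1]), 0.5), (array([341.8, 155.3]), 0.43)]
side grip [(array([263.2, 163.3]), 0.85), (array([334.8, 147.9]), 0.49)]
[([0.0, 226.7, 19.4, 301.3], 0.78), ([263.7, 128.8, 288.7, 178.3], 0.23)]
```

View pics/f.png

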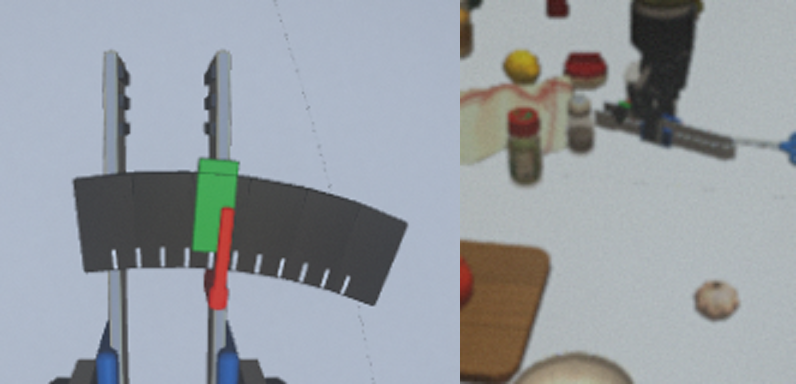

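The tongs are lifted and level. The needle tip at (227, 209) is about 11 px right of the marker's middle (216, 207), where the marker is 40 px wide. That needs about 0.017 rad more, so I'll set the opening to -0.28 and carry.

>>> send_rows:
  motion:
    - [-1,6,0,0,0,0,-0.26]
    - [-1.5,12,0,0,0,0,-0.27]
    - [-2.5,18,0,0,0,0,-0.28]
    - [-2.5,20,0,0,0,0,-0.28]
    - [-2.5,20,0,0,0,0,-0.28]
    - [-2.5,20,0,0,0,0,-0.28]
    - [-2.5,20,0,0,0,0,-0.28]
    - [-2.5,20,0,0,0,0,-0.28]
    - [-2.5,20,0,0,0,0,-0.28]
    - [-2.5,20,0,0,0,0,-0.28]
    - [-2.5,20,0,0,0,0,-0.28]
    - [-2.5,20,0,0,0,0,-0.28]
    - [-2.5,20,0,0,0,0,-0.28]
    - [-2.5,20,0,0,0,0,-0.28]
    - [-2.5,20,0,0,0,0,-0.28]
    - [-2.5,20,0,0,0,0,-0.28]
    - [-2.5,20,0,0,0,0,-0.28]
    - [-2.5,20,0,0,0,0,-0.28]
    - [-2.5,20,0,0,0,0,-0.28]
    - [-2.5,18,0,0,0,0,-0.28]

```text
time: 9.42
tool_pos: [0.5061, 0.1427, 0.1374]
orientation: [-3.141, 0.0, -0.306]
ft_force: [-0.3, 0.2, -0.4]
opening: 0.0311
finger_force: 11.0
```

>>> send_rows:
  motion:
    - [-2,12,0,0,0,0,-0.28]
    - [-1,7,0,0,0,0,-0.28]
    - [0,0,0,0,0,0,-0.28]
    - [0,0,0,0,0,0,-0.28]

```text
time: 9.75
tool_pos: [0.504, 0.1597, 0.1373]
orientation: [3.141, -0.0, -0.306]
ft_force: [-0.3, 0.1, -1.2]
opening: 0.031
finger_force: 11.0
```

```bash
python3 - <<'E'
from h import *
np.set_printoptions(precision=4,suppress=True)
im,i=shot("wrist"); s=manip.sense(); print(s["time"],s["tool_pos"],s["orientation"],s["opening"],s["finger_force"],s["ft_force"])
im2,_=shot("side")
cv2.imwrite("pics/g.png",cv2.resize(im,(800,600),interpolation=cv2.INTER_CUBIC)[:,:,::-1])
for c in("side","wrist"):
  for t in("tip_left","tip_right","needle","mark","bowl"): print(c,t,[(np.round(r["point"],1),round(r["p"],2)) for r in manip.spot_point(c,t)[:2]])
  print([(r["rect"],r["p"]) for r in manip.spot_in(c,"bowl")])
E
```

```text
9.8 [0.5042 0.1593 0.1373] [ 3.1414 -0.0001 -0.307 ] 0.030956660215757235 10.98589763045311 [ 0.2356 -0.9902 -1.3434]
side tip_left [(array([226. , 249.1]), 0.67)]
side tip_right [(array([229.5, 246.7]), 0.6)]
side needle [(array([242.8, 244.8]), 0.66)]
side mark []
side bowl [(array([226.5, 292.2]), 0.78)]
[([197.4, 254.4, 254.9, 308.8], 0.66)]
wrist tip_left [(array([232.5,  83.9]), 0.84), (array([277.1, 161.8]), 0.57)]
wrist tip_right [(array([272.7,  85. ]), 0.73)]
wrist needle [(array([277.8, 158.9]), 0.78)]
wrist mark [(array([279.6, 161.7]), 0.84)]
wrist bowl [(array([248.6,  93.8]), 0.87), (array([232.9,  85.1]), 0.72)]
[([156.5, 7.8, 337.7, 171.3], 0.92)]
```

View pics/g.png

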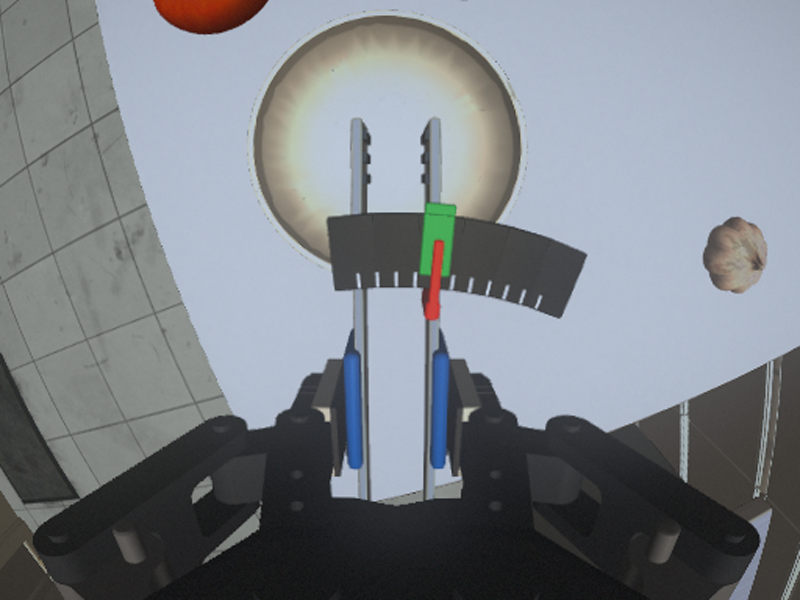

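The needle is on the marker's middle, both at (438, 241), with the tips inside the bowl's outline. The rim runs from 248 to 526 across, with its top at row 10.

```bash
python3 - <<'E'
from h import *
from scipy.optimize import least_squares
np.set_printoptions(precision=4,suppress=True)
i=manip.camera_info("wrist"); s=manip.sense(); k=1/1.5625
P=np.array([atz("wrist",(u*k,v*k),.06,i)[:2] for u,v in ((248,143),(526,143),(388,10),(300,40),(478,45),(329,267))])
r=least_squares(lambda a:np.hypot(*(P-a[:2]).T)-a[2],[.58,.13,.067]); print("bowl",r.x,r.fun*1000)
ht=s["tool_pos"][2]-.0045+.026
T=[atz("wrist",(u*k,v*k),ht,i) for u,v in ((357,120),(434,120))]; m=(T[0]+T[1])/2; print("tip ends",T,m, "calc",s["tool_pos"][:2]+.083*np.array([np.cos(-.307),np.sin(-.307)]))
rs=tri([ray("side",(226,249.1)),ray("wrist",(232.5,83.9),i)]); print("tipL",rs); print("tipR",tri([ray("side",(229.5,246.7)),ray("wrist",(272.7,85),i)]))
print("bowl from side rect/top",atz("top",(146,164),.06))
E
```

```text
bowl [0.5876 0.1393 0.0664] [ 0.3567  0.6479 -0.0327  0.0967 -0.6282 -0.4404]
tip ends [array([0.5878, 0.1448, 0.1588]), array([0.5818, 0.1258, 0.1588])] [0.5848 0.1353 0.1588] calc [0.5833 0.1347]
tipL (array([0.5843, 0.1443, 0.1493]), [np.float64(0.0012781725932548408), np.float64(0.0012781725932549575)])
tipR (array([0.5796, 0.1271, 0.1411]), [np.float64(0.000804933087215156), np.float64(0.000804933087215052)])
bowl from side rect/top [0.5814 0.1352 0.06  ]
```

>>> send_rows:
  motion:
    - [1,1,-4,0,0,0,-0.28]
    - [1,1,-8,0,0,0,-0.28]
    - [1,1,-8,0,0,0,-0.28]
    - [0,0,-8,0,0,0,-0.28]
    - [0,0,-8,0,0,0,-0.28]
    - [0,0,-7,0,0,0,-0.28]
    - [0,0,-4,0,0,0,-0.28]
    - [0,0,0,0,0,0,-0.28]
    - [0,0,0,0,0,0,-0.28]
    - [0,0,0,0,0,0,-0.28]
    - [0,0,0,0,0,0,-0.28]
    - [0,0,0,0,0,0,-0.28]

```text
time: 11.45
tool_pos: [0.5073, 0.1628, 0.0907]
orientation: [-3.141, -0.001, -0.307]
ft_force: [-0.3, 0.2, -0.5]
opening: 0.0309
finger_force: 11.0
```

```bash
python3 - <<'E'
from h import *
np.set_printoptions(precision=4,suppress=True)
im,i=shot("wrist"); s=manip.sense(); print(s["time"],s["tool_pos"],s["orientation"],s["opening"],s["finger_force"])
im2,_=shot("side")
cv2.imwrite("pics/h.png",np.hstack([cv2.resize(im[50:242,170:400],(460,384),interpolation=cv2.INTER_CUBIC),cv2.resize(im2[190:350,160:300],(336,384))])[:,:,::-1])
E
```

```text
11.5 [0.5073 0.1628 0.0906] [-3.1413 -0.0005 -0.3067] 0.031036343712573484 10.97968652844429
```

View pics/h.png

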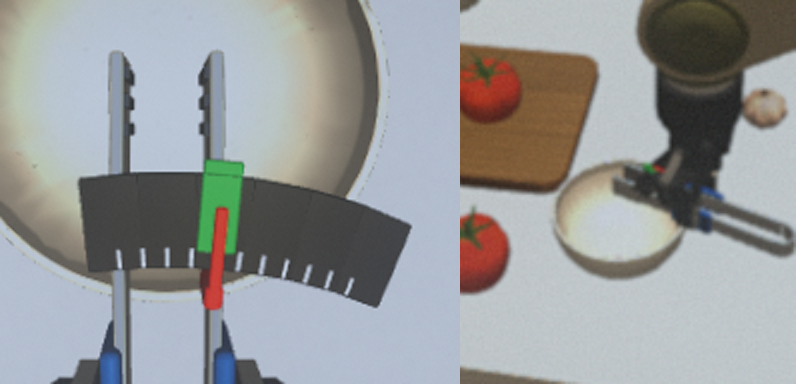

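The needle tip (221, 209) is on the middle of the green marker (221, 208). The tips are over the middle of the bowl, level and clear of the rim. Now I'll hold.

>>> send_rows:
  motion:
    - [0,0,0,0,0,0,-0.28]
    - [0,0,0,0,0,0,-0.28]
    - [0,0,0,0,0,0,-0.28]
    - [0,0,0,0,0,0,-0.28]
    - [0,0,0,0,0,0,-0.28]
    - [0,0,0,0,0,0,-0.28]
    - [0,0,0,0,0,0,-0.28]
    - [0,0,0,0,0,0,-0.28]
    - [0,0,0,0,0,0,-0.28]
    - [0,0,0,0,0,0,-0.28]
    - [0,0,0,0,0,0,-0.28]
    - [0,0,0,0,0,0,-0.28]
    - [0,0,0,0,0,0,-0.28]
    - [0,0,0,0,0,0,-0.28]
    - [0,0,0,0,0,0,-0.28]
    - [0,0,0,0,0,0,-0.28]
    - [0,0,0,0,0,0,-0.28]
    - [0,0,0,0,0,0,-0.28]
    - [0,0,0,0,0,0,-0.28]
    - [0,0,0,0,0,0,-0.28]

```text
time: 13.22
tool_pos: [0.5072, 0.1628, 0.0903]
orientation: [-3.142, -0.0, -0.307]
ft_force: [0.6, 0.5, -0.9]
opening: 0.0308
finger_force: 11.0
```

>>> send_rows:
  motion:
    - [0,0,0,0,0,0,-0.28]
    - [0,0,0,0,0,0,-0.28]
    - [0,0,0,0,0,0,-0.28]
    - [0,0,0,0,0,0,-0.28]
    - [0,0,0,0,0,0,-0.28]
    - [0,0,0,0,0,0,-0.28]
    - [0,0,0,0,0,0,-0.28]
    - [0,0,0,0,0,0,-0.28]
    - [0,0,0,0,0,0,-0.28]
    - [0,0,0,0,0,0,-0.28]
    - [0,0,0,0,0,0,-0.28]
    - [0,0,0,0,0,0,-0.28]
    - [0,0,0,0,0,0,-0.28]
    - [0,0,0,0,0,0,-0.28]
    - [0,0,0,0,0,0,-0.28]
    - [0,0,0,0,0,0,-0.28]
    - [0,0,0,0,0,0,-0.28]
    - [0,0,0,0,0,0,-0.28]
    - [0,0,0,0,0,0,-0.28]
    - [0,0,0,0,0,0,-0.28]

```text
time: 14.88
tool_pos: [0.5072, 0.1628, 0.0903]
orientation: [3.142, 0.0, -0.307]
ft_force: [-0.3, 0.6, -1.5]
opening: 0.0309
finger_force: 11.0
```

>>> send_rows:
  motion:
    - [0,0,0,0,0,0,-0.28]
    - [0,0,0,0,0,0,-0.28]
    - [0,0,0,0,0,0,-0.28]
    - [0,0,0,0,0,0,-0.28]
    - [0,0,0,0,0,0,-0.28]
    - [0,0,0,0,0,0,-0.28]
    - [0,0,0,0,0,0,-0.28]
    - [0,0,0,0,0,0,-0.28]
    - [0,0,0,0,0,0,-0.28]
    - [0,0,0,0,0,0,-0.28]
    - [0,0,0,0,0,0,-0.28]
    - [0,0,0,0,0,0,-0.28]

```text
time: 15.88
tool_pos: [0.5071, 0.1628, 0.0903]
orientation: [3.142, 0.0, -0.307]
ft_force: [0.6, 0.6, -1.7]
opening: 0.0312
finger_force: 11.0
```

```bash
python3 -c "
from workcell import manip
s=manip.sense(); print(s['time'],s['tool_pos'],s['opening'],s['finger_force'])
print(manip.finish_job())"
```

```text
15.8833 [0.5071393  0.16277159 0.0903089 ] 0.031198191089223785 10.979852825403214
the job is handed in; nothing more can be done
None
```

The job is handed in at 15.9 s: the tongs are held level with the tips about 4 cm above the rim over the middle of the nearer bowl, and the needle was on the green marker in the last picture; the grip then held steady for over 4 s and is still on.

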